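# Hook the cap off the disc canister and park it

### The arm

A 6-joint arm with a two-finger parallel gripper is mounted at the origin on the work surface. World frame = base frame: x ahead of the robot, y to its left, z up, the work surface at z = 0. Lengths are in m, angles in rad, forces in N, time in s.
With the tool pointing down it reaches from about 0.325 to 0.875 m from the base axis. Payload 4.4 kg.
Tool frame: the origin (TCP) lies on the centre line of the jaws, within the pads' length; the fingertips stand 17 mm ahead of it and the grasp point (between the pads) lies 2 mm behind it; z points along the fingers, y is the line along which they close (so a half turn about z gives the same grasp; the last joint's range is limited). The gripper opens to 85 mm and grips with 20 to 120 N. Pads are 22 mm wide; open, the fingers measure 114 mm over their backs; the gripper's body (76 mm by 85 mm) begins 54 mm behind the grasp point. The pads swing forward as they close: fully open they stand 13 mm farther back than shut.
Start: joints at [-1.403, 0.207, 1.542, -0, 1.393, -0.15], TCP at [0.18, -0.546, 0.248] pointing down, gripper open.
Joint ranges: [-2.73, 2.73], [-0.86, 2.22], [0.23, 2.46], [-1.11, 4.25], [0.08, 2.63], [-2.82, 2.82]. Speed limits (rad/s): [2.79, 2.79, 3.14, 3.14, 3.14, 3.14].

### API

Orientations are given as a rotation vector (axis times angle).
In Python, from rig import env gives the robot as it stands.
- The arm moves only by the shell command python3 -m crank 'ROWS' [FORCE]. ROWS is JSON, a list of rows, each an object of numbers: "x", "y", "z": the shift along the tool's x, y, z normalised to -1 to 1, where 1 is 300 mm; "turn": the turn about the tool's z normalised to -1 to 1, where 1 is 1.5 rad; "fingers": the closure, from 0 (fully open) to 1 (shut). In form: [{"x": .., "y": .., "z": .., "turn": .., "fingers": ..}, ...]. A call has 1 to 10 rows; each row shifts and turns the commanded pose from where the row before left it, along the tool's axes as they then stand; what a row does not reach is not made up. A row lasts 1/12 s, in which the tool goes at most 41.7 mm and 7.16 degrees, less where a joint would pass 70% of its speed; a pose out of reach is approached as far as the arm can. A call with a number of a shift or a turn outside -1 to 1 is refused whole. A call with a gripper value outside its range is refused whole. The fingers move at their own pace and stop on an object; FORCE is the grip in N (left out, the last holds). Time passes only in rows, so rows that do not move let the fingers close. It gives the time, the measured TCP pose, the force, the opening and the grip force at its end, in the units of the state.
- env.sense(): the state, without advancing time (a new reading comes with each control period).
- env.read_camera(name): name is "side" or "top" or "wrist"; returns a dict with "frame" (400x640x3 uint8, red, green, blue), "fovy" (degrees; the focal length in pixels is half the picture's height over the tangent of half this angle, whatever the lens; pixels are square), "cx", "cy" (the principal point, pixels), "T" (4x4, takes a point from camera to world coordinates). Camera axes: x right, y down, z forward; pixel columns grow to the right and rows downward; lengths in m; the calibration is good to about 2 mm. A picture is of the moment at which its call begins. There is no depth.
- env.finish_job(): hands the job in; it is judged then, once.
The state is a dict: "time_s": time; "joints": joint angles; "qd": joint speeds; "joint_torque": joint torques, N m; "ee_pos": TCP position; "tool_rot": TCP orientation; "wrist_force": force on the tool from outside, world axes, zero at the start; "torque": the same for the moment, N m; "grip_width": finger opening in m; "finger_force": force on a finger pad.
Only numpy, scipy, OpenCV 4.12 (cv2) and the standard library are available. Lean on these libraries where they do the work, as an engineer would, in place of code of your own. Each camera call takes 0.05 s, during which the arm holds its last target. There are 200 camera calls.

### The job

The cap of the disc canister has just been oiled, so keep the fingers off it: use the wooden cap lifter to hook the cap's wire bail, lift the cap off the canister and set it down flat, without dropping it, inside the round cap rest. Then put the lifter back into its stand, hook end down. Leave the canister standing where it is, and do not disturb the cup and the discs lying about.

Things in the scene. Friction and masses are not known exactly. Their poses are not given: they have to be found in the camera images.
- lifter: Cap lifter: loose J-shaped maple hook, 180 mm tall, 14 mm thick (y), 80 g, starting hook end down in its stand. Origin: underside of the foot on the shank axis; z up the shank, x towards the hook. Shank 18 mm (x) wide. Its foot, 10 mm high, reaches to x = 37 mm, ending in an upturned tip. Pinch the shank across its thickness, e.g. 130 mm above the foot.
- lifter_saddle (a point): Middle of the hook's throat on its saddle (the top face the bail hangs on), at x = 19, z = 10 mm in the lifter's frame. The throat is open from x = 9 (shank) to 29 mm (tip); the tip, x = 29 to 37 mm, rises to z = 22 mm, 12 mm above the saddle.
- stand: Lifter stand: fixed wooden socket, 68 mm tall, base 110 x 70 mm. Origin on the table below the lifter's shank axis; x is the way the hook points (lifter x along stand x). Slot from x = -13 to 41 mm, y = -11 to 11 mm: 4 mm play round the lifter (x -9 to 37, y -7 to 7). Slot floor at z = 8 mm, mouth at z = 68 mm.
- canister: Round maple canister holding twelve discs, loose, about 0.7 kg, 76 mm across, 80 mm tall, open top of 66 mm bore, closed by the cap. Origin: centre of the underside, z up.
- cap: Loose cap, about 120 g, on the canister. Origin: centre of the plug's underside, z up. Plug 54 mm across, z = 0 to 14 mm, hanging in the canister's mouth; maple plate 80 mm across, z = 14 to 22 mm, resting on the rim; on it an upright aluminium wire bail with its crossbar along y. The hook goes in under the crossbar along the cap's x, from either side.
- cap_bail (a point): Middle of the bail's crossbar on its centre line, 66 mm above the cap's origin; axes as the cap's. Bar 8 mm thick, along y, legs at y = +-30 mm. Free opening below it: 52 mm wide (y), 40 mm high (cap z = 22 to 62 mm). Hung by the bail the cap stays upright.
- rest: Cap rest, a fixed low round wooden dish, 110 mm outside, 100 mm inside, rim 22 mm above the table, inner floor 6 mm above the table. Origin: centre of the underside.
- rest_floor (a point): Centre of the inner floor of the cap rest, 6 mm above the table.
- cup: Bystander: clear plastic cup, 70 mm across, 85 mm tall. Origin: centre of the underside.
- disc0: Bystander: loose wooden disc, 32 mm across, 9 mm thick, lying flat. Origin: centre of the underside.
- disc1: Bystander: loose wooden disc, 32 mm across, 9 mm thick, lying flat. Origin: centre of the underside.
- disc2: Bystander: loose wooden disc, 32 mm across, 9 mm thick, lying flat. Origin: centre of the underside.
There are look-alikes about, which are no part of the job. What is meant by the lifter is not blue or orange, and is the smaller of those in its own colour.

How it is judged:
By the outcome, as a careful person would: the job done as asked, in the order asked, and still so for the second after the job is handed in, with the robot touching nothing.
It also fails if it takes over 72 s, if anything falls off the work surface, if the arm or the gripper's body presses on something with over 40 N, if the wrist force passes 120 N, or if a joint passes its speed limit or range.

## Working session

There is one attempt and no reset: what is moved stays moved. The work goes in short steps, Python scripts to look and compute and a shell command to move; the robot and the scene stay as the last step left them, time stands still between calls to the robot, and variables do not carry over. Pictures are saved under pics/ and viewed, at most 10 in all, crops included, and the job is handed in when it is done.

```bash
mkdir -p pics; ls; python3 - <<'E'
from rig import env
import cv2,numpy as np,pickle
d={}
for n in("top","side"):
    c=env.read_camera(n);d[n]=c
    cv2.imwrite(f"pics/{n}0.png",c["frame"][:,:,::-1])
    print(n,c["fovy"],c["cx"],c["cy"],np.round(c["T"],3).tolist())
pickle.dump(d,open("c0.pkl","wb"))
s=env.sense();print(s["ee_pos"],s["tool_rot"],s["time_s"])
E
```

```text
pics
top 49.64628062905649 319.80622576798277 198.70618818907772 [[0.005, -0.993, 0.118, 0.514], [-1.0, -0.006, -0.01, -0.026], [0.01, -0.118, -0.993, 1.102], [0.0, 0.0, 0.0, 1.0]]
side 57.81292378403449 327.4476199795111 201.17235202593372 [[-0.999, -0.025, 0.045, 0.589], [-0.05, 0.705, -0.708, 0.5], [-0.014, -0.709, -0.705, 0.662], [0.0, 0.0, 0.0, 1.0]]
[ 0.18008254 -0.54536186  0.24720613] [-3.09964156e+00 -4.98335827e-01  4.54038988e-05] 0.1
```

View pics/top0.png

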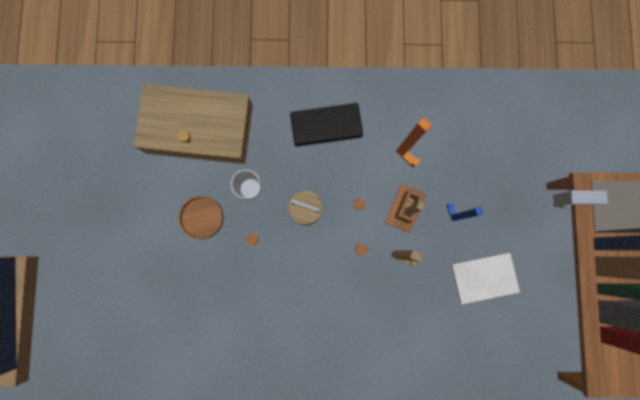

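View pics/side0.png

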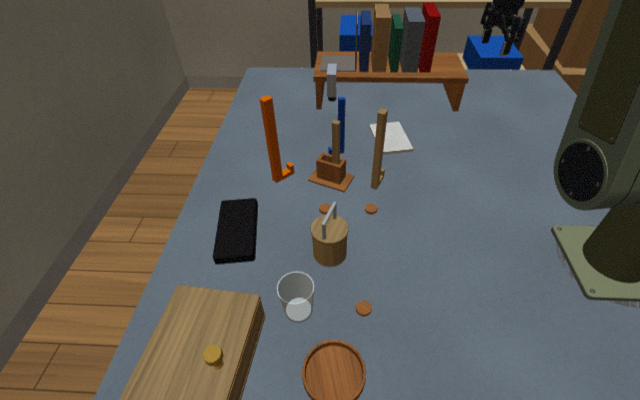

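```bash
cat > h.py <<'E'
import numpy as np,cv2
def ray(c,u,v):
    f=c["frame"].shape[0]/2/np.tan(np.radians(c["fovy"])/2)
    T=np.array(c["T"]);d=T[:3,:3]@np.array([(u-c["cx"])/f,(v-c["cy"])/f,1.]);return T[:3,3],d/np.linalg.norm(d)
def plane(c,u,v,z):
    o,d=ray(c,u,v);return o+d*(z-o[2])/d[2]
def tri(c1,p1,c2,p2):
    o,d=ray(c1,*p1);q,e=ray(c2,*p2)
    A=np.array([d,-e]).T;s=np.linalg.lstsq(A,q-o,rcond=None)[0]
    a,b=o+d*s[0],q+e*s[1];return (a+b)/2,np.linalg.norm(a-b)
def proj(c,p):
    f=c["frame"].shape[0]/2/np.tan(np.radians(c["fovy"])/2)
    T=np.array(c["T"]);q=T[:3,:3].T@(np.array(p)-T[:3,3]);return c["cx"]+f*q[0]/q[2],c["cy"]+f*q[1]/q[2]
E
python3 - <<'E'
import pickle,cv2,numpy as np
d=pickle.load(open("c0.pkl","rb"))
t=d["top"]["frame"][:,:,::-1];s=d["side"]["frame"][:,:,::-1]
a=cv2.resize(t[175:275,280:440],(800,500),interpolation=cv2.INTER_CUBIC)
cv2.imwrite("pics/crop_t.png",a)
b=cv2.resize(s[90:270,290:410],(400,600),interpolation=cv2.INTER_CUBIC)
cv2.imwrite("pics/crop_s.png",b)
E
```

```text
(no output)
```

View pics/crop_t.png

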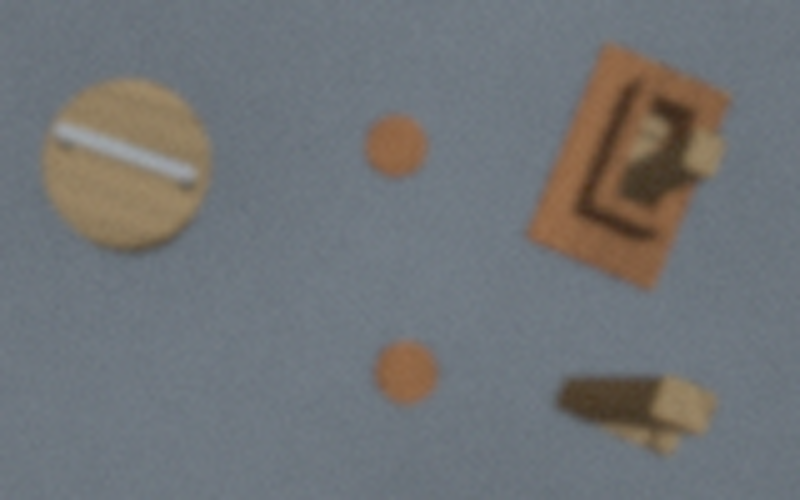

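View pics/crop_s.png

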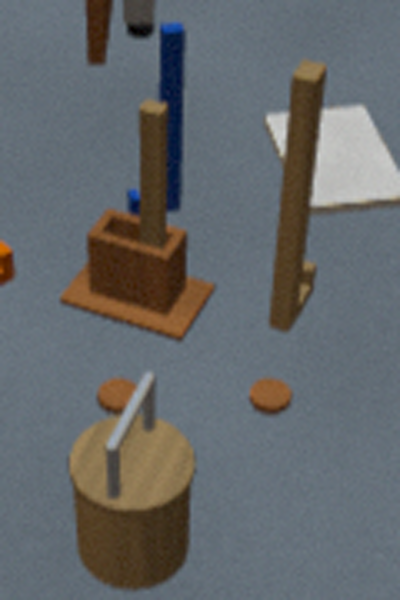

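```bash
python3 - <<'E'
import pickle,cv2,numpy as np
from h import *
d=pickle.load(open("c0.pkl","rb"))
def comps(c,roi,lo,hi,zs,name,k=0):
    x0,y0,x1,y1=roi;im=c["frame"][y0:y1,x0:x1]
    hsv=cv2.cvtColor(im,cv2.COLOR_RGB2HSV);m=cv2.inRange(hsv,lo,hi)
    cs,_=cv2.findContours(m,cv2.RETR_EXTERNAL,cv2.CHAIN_APPROX_NONE)
    q=max(cs,key=cv2.contourArea).reshape(-1,2)+[x0,y0]
    P=np.array([plane(c,u,v,zs)[:2] for u,v in q]).astype(np.float32)
    r=cv2.minAreaRect(P);e=cv2.fitEllipse(P)
    print(name,len(q),"rect",np.round(r[0],4),np.round(r[1],4),round(r[2],1),"ell",np.round(e[0],4),np.round(e[1],4), "px",q.mean(0).round(1))
    return m
t,s=d["top"],d["side"]
for p in [(201,217),(305,200),(405,195),(393,215),(413,206),(300,205)]:
    print(p,cv2.cvtColor(t["frame"][p[1]:p[1]+1,p[0]:p[0]+1],cv2.COLOR_RGB2HSV)[0,0])
W=(5,60,40),(25,255,255)
comps(t,(170,185,232,245),*W,0.022,"rest top")
comps(s,(295,335,372,400),*W,0.022,"rest side")
comps(t,(282,185,330,230),*W,0.088,"cap top")
comps(t,(382,180,428,240),(5,90,60),(14,255,255),0.008,"stand")
comps(t,(282,185,330,230),(80,0,130),(130,60,255),0.136,"bar top")
comps(s,(318,200,342,240),(80,0,150),(130,60,255),0.136,"bar side")
# shank top & bar ends by two views (pixels read from the crops)
T=lambda x,y:(280+x/5-.4,175+y/5-.4); S=lambda x,y:(290+x*.3-.35,90+y*.3-.35)
print("shank",plane(t,*T(703,154),.188),plane(s,*S(153,107),.188),tri(t,T(703,154),s,S(153,107)))
print("bar far",tri(t,T(62,131),s,S(113,447)),"bar other",tri(t,T(190,175),s,S(150,378)))
for x,y in[(608,43),(732,98),(655,290),(528,235)]: print("corner",plane(t,*T(x,y),.008)[:2].round(4))
for x,y in[(62,297),(182,335),(214,288)]: print("cornerS",plane(s,*S(x,y),.005)[:2].round(4))
for n,x,y in[("cup",245,184),("d",251,239),("d",359,204),("d",361,249)]:print(n,plane(t,x,y,.01)[:2].round(3))
E
```

```text
(201, 217) [ 13 130 145]
(305, 200) [ 19  83 144]
(405, 195) [ 10 129  85]
(393, 215) [ 13 127 143]
(413, 206) [ 15 105  75]
(300, 205) [ 19  24 146]
rest top 123 rect [0.5951 0.2614] [0.105  0.1077] 0.4 ell [0.5948 0.2619] [0.1059 0.1086] px [200.3 217.2]
rest side 189 rect [0.5997 0.2615] [0.1081 0.0977] 2.6 ell [0.5996 0.2643] [0.103  0.1102] px [333.6 372.3]
cap top 144 rect [ 0.614  -0.0008] [0.0753 0.075 ] 45.4 ell [ 0.6126 -0.0009] [0.0682 0.0769] px [305.8 207. ]
stand 163 rect [ 0.6227 -0.254 ] [0.0667 0.1071] 66.9 ell [ 0.6217 -0.252 ] [0.0725 0.1212] px [406.1 207.2]
bar top 50 rect [ 0.615  -0.0009] [0.059  0.0043] 71.9 ell [ 0.6149 -0.0007] [0.0043 0.0533] px [304.5 204.8]
bar side 43 rect [0.6191 0.0029] [0.0615 0.0036] 71.7 ell [0.619  0.0022] [0.0036 0.0598] px [328.5 212.3]
shank [ 0.6099582  -0.24847215  0.188     ] [ 0.61360718 -0.24452948  0.188     ] (array([ 0.61204897, -0.24940569,  0.18465335]), np.float64(0.0034639421552409306))
bar far (array([0.62636092, 0.02775207, 0.12860506]), np.float64(0.0030705755678220865)) bar other (array([ 0.60665149, -0.03035899,  0.12866102]), np.float64(0.0029623920186590833))
corner [ 0.6857 -0.2448]
corner [ 0.6577 -0.3079]
corner [ 0.5595 -0.2665]
corner [ 0.587  -0.2025]
cornerS [ 0.6883 -0.2451]
cornerS [ 0.5888 -0.2027]
cornerS [ 0.5632 -0.2606]
cup [0.681 0.155]
d [0.541 0.136]
d [ 0.631 -0.136]
d [ 0.518 -0.14 ]
```

Candidates for the lifter: orange (top 413,142), blue (465,212), tall maple standing free (407,257), maple in the stand (410,206). The crop shows that the one in the stand is the shorter of the two maple ones, so I take it. The cap is at (305,207) with its bail bar at about -18°. The rest is at (201,217).

```bash
python3 -m crank '[{"z":-0.067,"turn":0.08},{"z":-0.067,"turn":0.08},{"z":-0.067,"turn":0.08},{"z":-0.067,"turn":0.08},{"z":-0.067,"turn":0.08},{"z":-0.067,"turn":0.08},{}]'
python3 -m crank '[{"x":0.0587,"y":-0.0921},{"x":0.0587,"y":-0.0921},{"x":0.0587,"y":-0.0921},{"x":0.0587,"y":-0.0921},{"x":0.0587,"y":-0.0921},{"x":0.0587,"y":-0.0921},{"x":0.0587,"y":-0.0921},{"x":0.0587,"y":-0.0921}]'
python3 - <<'E'
from rig import env
from h import *
import pickle
from scipy.spatial.transform import Rotation as R
d=pickle.load(open("c0.pkl","rb"));t,s=d["top"],d["side"]
T=lambda x,y:(280+x/5-.4,175+y/5-.4); S=lambda x,y:(290+x*.3-.35,90+y*.3-.35)
print("tall top",tri(t,T(685,405),s,S(310,72)))
q=env.sense();M=R.from_rotvec(q["tool_rot"]).as_matrix();print(q["time_s"],q["ee_pos"],np.degrees(np.arctan2(M[1,0],M[0,0])),M[:,2].round(4),q["joints"])
E
```

```text
tall top (array([ 0.50544058, -0.22964359,  0.22677832]), np.float64(0.00225684842406878))
0.1 [ 0.18008254 -0.54536186  0.24720613] 18.266790118971883 [-4.0e-04  2.1e-03 -1.0e+00] [-1.40251504e+00  2.07361447e-01  1.54285451e+00 -1.00262941e-05
  1.39352429e+00 -1.50532894e-01]invalid input
invalid input
```

```bash
python3 -m crank '[{"x":0,"y":0,"z":-0.067,"turn":0.08,"fingers":0},{"x":0,"y":0,"z":-0.067,"turn":0.08,"fingers":0},{"x":0,"y":0,"z":-0.067,"turn":0.08,"fingers":0},{"x":0,"y":0,"z":-0.067,"turn":0.08,"fingers":0},{"x":0,"y":0,"z":-0.067,"turn":0.08,"fingers":0},{"x":0,"y":0,"z":-0.067,"turn":0.08,"fingers":0},{"x":0,"y":0,"z":0,"turn":0,"fingers":0}]'
```

```text
time_s: 0.68
ee_pos: [0.1805, -0.5477, 0.3737]
tool_rot: [3.07, -0.628, 0.005]
wrist_force: [-0.4, -0.4, 1.5]
grip_width: 0.0853
finger_force: 0.0
```

```bash
python3 -m crank '[{"x":0.0584,"y":-0.0926,"z":0,"turn":0,"fingers":0},{"x":0.0584,"y":-0.0926,"z":0,"turn":0,"fingers":0},{"x":0.0584,"y":-0.0926,"z":0,"turn":0,"fingers":0},{"x":0.0584,"y":-0.0926,"z":0,"turn":0,"fingers":0},{"x":0.0584,"y":-0.0926,"z":0,"turn":0,"fingers":0},{"x":0.0584,"y":-0.0926,"z":0,"turn":0,"fingers":0},{"x":0.0584,"y":-0.0926,"z":0,"turn":0,"fingers":0},{"x":0.0584,"y":-0.0926,"z":0,"turn":0,"fingers":0}]'
python3 -m crank '[{"x":0.0584,"y":-0.0926,"z":0,"turn":0,"fingers":0},{"x":0.0584,"y":-0.0926,"z":0,"turn":0,"fingers":0},{"x":0.0584,"y":-0.0926,"z":0,"turn":0,"fingers":0},{"x":0.0584,"y":-0.0926,"z":0,"turn":0,"fingers":0},{"x":0.0584,"y":-0.0926,"z":0,"turn":0,"fingers":0},{"x":0.0584,"y":-0.0926,"z":0,"turn":0,"fingers":0},{"x":0.0584,"y":-0.0926,"z":0,"turn":0,"fingers":0},{"x":0.0584,"y":-0.0926,"z":0,"turn":0,"fingers":0},{"x":0,"y":0,"z":0,"turn":0,"fingers":0},{"x":0,"y":0,"z":0,"turn":0,"fingers":0}]'
cat > look.py <<'E'
import sys,cv2,numpy as np,pickle
from rig import env
from scipy.spatial.transform import Rotation as R
def look(tag,tx,ty,tz,cams=("wrist","side")):
    ims=[];d={}
    for n in cams:
        c=env.read_camera(n);d[n]=c;ims.append(cv2.resize(c["frame"][:,:,::-1],(480,300),interpolation=cv2.INTER_AREA))
    if ims: cv2.imwrite(f"pics/{tag}.png",np.vstack(ims)); pickle.dump(d,open(tag+".pkl","wb"))
    q=env.sense();M=R.from_rotvec(q["tool_rot"]).as_matrix()
    e=M.T@(np.array([tx,ty,tz])-q["ee_pos"])
    print(round(q["time_s"],2),np.round(q["ee_pos"],4),"yaw",round(np.degrees(np.arctan2(M[1,0],M[0,0])),2),"z",M[:,2].round(4),"\ngo units",np.round(e/.3,4),"F",np.round(q["wrist_force"],1),"j",np.round(q["joints"],2),q["grip_width"])
if __name__=="__main__":
    look(sys.argv[1],*map(float,sys.argv[2:5]),cams=sys.argv[5:])
E
python3 look.py a1 .612 -.248 .139 wrist side
```

```text
time_s: 1.35
ee_pos: [0.3969, -0.3946, 0.3672]
tool_rot: [-3.078, 0.622, 0.003]
wrist_force: [0.1, -0.4, -0.2]
grip_width: 0.0852
finger_force: 0.0
time_s: 2.18
ee_pos: [0.6125, -0.2446, 0.3664]
tool_rot: [-3.079, 0.618, 0.005]
wrist_force: [-0.5, -0.2, -1.1]
grip_width: 0.0854
finger_force: 0.0
2.28 [ 0.6112 -0.2464  0.3675] yaw -22.92 z [-2.3e-03  6.0e-04 -1.0e+00] 
go units [0.0063 0.0036 0.7615] F [ 0.7 -0.7 -0.1] j [-0.51  0.33  1.15 -0.    1.67  1.46] 0.0852147134873596
```

View pics/a1.png

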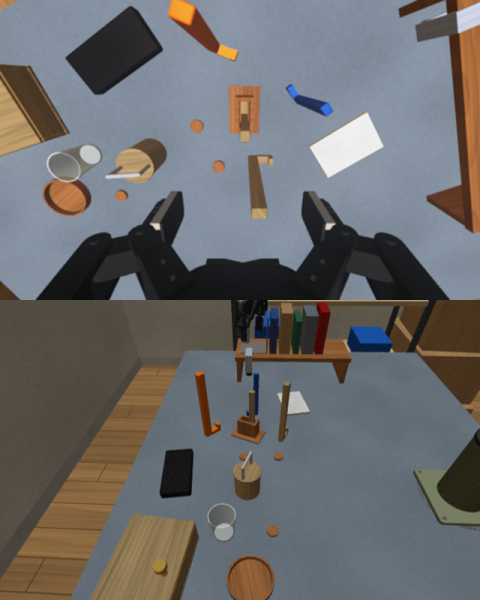

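```bash
python3 - <<'E'
import pickle
from h import *
d=pickle.load(open("a1.pkl","rb"))
for n in d:
    c=d[n];print(n,c["fovy"],np.round(c["T"],3).tolist())
    for p in[(.6112,-.2464,.3675),(.6112,-.2464,.188),(.612,-.248,0.008),(.617,0,.132),(.505,-.23,.227),(.597,.2625,.006)]:print(p,np.round(proj(c,p)).tolist(),(np.array(proj(c,p))*.75).round().tolist())
E
```

```text
wrist 71.7465299031156 [[-0.387, -0.872, -0.3, 0.688], [-0.922, 0.366, 0.125, -0.278], [0.001, 0.325, -0.946, 0.49], [0.0, 0.0, 0.0, 1.0]]
(0.6112, -0.2464, 0.3675) [325.0, 277.0] [243.0, 207.0]
(0.6112, -0.2464, 0.188) [324.0, 184.0] [243.0, 138.0]
(0.612, -0.248, 0.008) [324.0, 156.0] [243.0, 117.0]
(0.617, 0, 0.132) [163.0, 234.0] [122.0, 176.0]
(0.505, -0.23, 0.227) [347.0, 283.0] [260.0, 212.0]
(0.597, 0.2625, 0.006) [91.0, 261.0] [68.0, 196.0]
side 57.81292378403449 [[-0.999, -0.025, 0.045, 0.589], [-0.05, 0.705, -0.708, 0.5], [-0.014, -0.709, -0.705, 0.662], [0.0, 0.0, 0.0, 1.0]]
(0.6112, -0.2464, 0.3675) [337.0, 45.0] [253.0, 34.0]
(0.6112, -0.2464, 0.188) [337.0, 121.0] [252.0, 91.0]
(0.612, -0.248, 0.008) [336.0, 178.0] [252.0, 133.0]
(0.617, 0, 0.132) [330.0, 213.0] [247.0, 159.0]
(0.505, -0.23, 0.227) [383.0, 111.0] [288.0, 83.0]
(0.597, 0.2625, 0.006) [335.0, 372.0] [251.0, 279.0]
```

```bash
python3 -m crank '[{"x":0.004,"y":0.003,"z":0.08,"turn":0,"fingers":0},{"x":0,"y":0,"z":0.08,"turn":0,"fingers":0},{"x":0,"y":0,"z":0.08,"turn":0,"fingers":0},{"x":0,"y":0,"z":0.08,"turn":0,"fingers":0},{"x":0,"y":0,"z":0.08,"turn":0,"fingers":0},{"x":0,"y":0,"z":0.08,"turn":0,"fingers":0},{"x":0,"y":0,"z":0,"turn":0,"fingers":0}]'
python3 look.py a2 .612 -.248 .139 wrist side
```

```text
time_s: 2.87
ee_pos: [0.608, -0.2471, 0.2181]
tool_rot: [-3.075, 0.628, 0.018]
wrist_force: [-1.6, 1.3, -0.5]
grip_width: 0.0854
finger_force: 0.0
2.97 [ 0.6111 -0.2483  0.224 ] yaw -23.06 z [-0.0025  0.0012 -1.    ] 
go units [ 0.0031 -0.002   0.2834] F [ 0.5 -0.3  0.7] j [-0.52  0.4   1.34 -0.    1.4   1.46] 0.08537629568991874
```

View pics/a2.png

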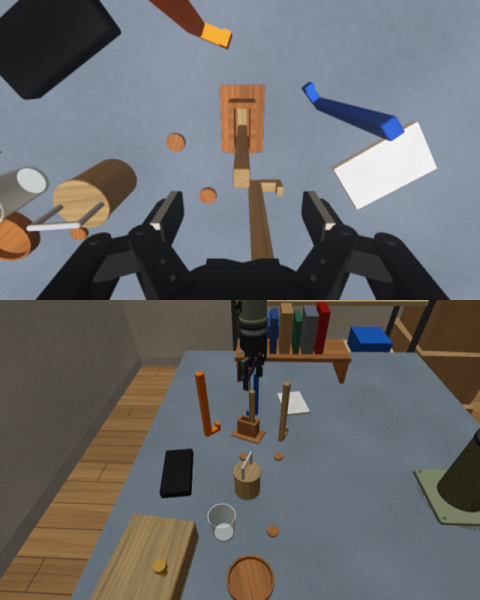

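```bash
python3 -m crank '[{"x":0.003,"y":-0.002,"z":0.05,"turn":0,"fingers":0},{"x":0,"y":0,"z":0.05,"turn":0,"fingers":0},{"x":0,"y":0,"z":0.05,"turn":0,"fingers":0},{"x":0,"y":0,"z":0.05,"turn":0,"fingers":0},{"x":0,"y":0,"z":0.045,"turn":0,"fingers":0},{"x":0,"y":0,"z":0.03,"turn":0,"fingers":0},{"x":0,"y":0,"z":0.008,"turn":0,"fingers":0},{"x":0,"y":0,"z":0,"turn":0,"fingers":0}]'
python3 look.py a3 .612 -.248 .139 wrist
python3 - <<'E'
import cv2,pickle
c=pickle.load(open("a3.pkl","rb"))["wrist"];cv2.imwrite("pics/a3b.png",c["frame"][180:400,180:460,::-1])
E
```

```text
time_s: 3.63
ee_pos: [0.6136, -0.2476, 0.14]
tool_rot: [-3.078, 0.626, 0.0]
wrist_force: [-0.2, -0.4, -0.1]
grip_width: 0.0852
finger_force: 0.0
3.68 [ 0.614  -0.2478  0.1407] yaw -22.99 z [ 8.e-04 -5.e-04 -1.e+00] 
go units [-0.0058  0.0034  0.0056] F [0.8 0.7 0.4] j [-0.51  0.48  1.41  0.    1.25  1.46] 0.08554842958645453
```

View pics/a3b.png

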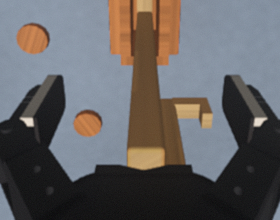

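```bash
python3 - <<'E'
import pickle
from h import *
c=pickle.load(open("a3.pkl","rb"))["wrist"]
print(plane(c,326,337,.188),proj(c,(.614,-.2478,.188)))
E
python3 -m crank '[{"x":0,"y":0,"z":0,"turn":0,"fingers":1},{"x":0,"y":0,"z":0,"turn":0,"fingers":1},{"x":0,"y":0,"z":0,"turn":0,"fingers":1},{"x":0,"y":0,"z":0,"turn":0,"fingers":1},{"x":0,"y":0,"z":0,"turn":0,"fingers":1},{"x":0,"y":0,"z":0,"turn":0,"fingers":1},{"x":0,"y":0,"z":0,"turn":0,"fingers":1},{"x":0,"y":0,"z":0,"turn":0,"fingers":1}]' 60
python3 look.py a4 .612 -.248 .139
```

```text
[ 0.61879682 -0.25233651  0.188     ] (np.float64(319.4805261975348), np.float64(350.7450835830464))
time_s: 4.35
ee_pos: [0.6139, -0.2476, 0.1403]
tool_rot: [3.078, -0.626, 0.001]
wrist_force: [-0.8, 0.5, 1.1]
grip_width: 0.0135
finger_force: 58.6
4.35 [ 0.6139 -0.2476  0.1403] yaw -22.99 z [ 5.e-04 -4.e-04 -1.e+00] 
go units [-0.0051  0.0038  0.0043] F [-0.8  0.5  1.1] j [-0.51  0.48  1.41 -0.    1.25  1.46] 0.013471223272012233
```

```bash
python3 -m crank '[{"x":0,"y":0,"z":-0.02,"turn":0,"fingers":1},{"x":0,"y":0,"z":-0.04,"turn":0,"fingers":1},{"x":0,"y":0,"z":-0.06,"turn":0,"fingers":1},{"x":0,"y":0,"z":-0.08,"turn":0,"fingers":1},{"x":0,"y":0,"z":-0.08,"turn":0,"fingers":1},{"x":0,"y":0,"z":-0.08,"turn":0,"fingers":1},{"x":0,"y":0,"z":-0.08,"turn":0,"fingers":1},{"x":0,"y":0,"z":-0.06,"turn":0,"fingers":1},{"x":0,"y":0,"z":-0.04,"turn":0,"fingers":1},{"x":0,"y":0,"z":0,"turn":0,"fingers":1}]'
python3 look.py a5 .559 .0195 .302 wrist side
python3 - <<'E'
import cv2,pickle,numpy as np
d=pickle.load(open("a5.pkl","rb"))
w=d["wrist"]["frame"][100:400,160:480,::-1];s=cv2.resize(d["side"]["frame"][20:220,260:440,::-1],(360,400),interpolation=cv2.INTER_CUBIC)
o=np.zeros((400,680,3),np.uint8);o[:300,:320]=w;o[:,320:]=s;cv2.imwrite("pics/a5b.png",o)
E
```

```text
time_s: 5.18
ee_pos: [0.6152, -0.2482, 0.307]
tool_rot: [3.076, -0.625, 0.012]
wrist_force: [-0.0, 0.4, 0.1]
grip_width: 0.0133
finger_force: 58.4
5.28 [ 0.6136 -0.2473  0.3021] yaw -22.98 z [ 3.e-04 -1.e-04 -1.e+00] 
go units [-5.149e-01 -7.478e-01  2.000e-04] F [-0.   0.2 -1.8] j [-0.51  0.36  1.24  0.    1.54  1.46] 0.013250418201283778
```

View pics/a5b.png

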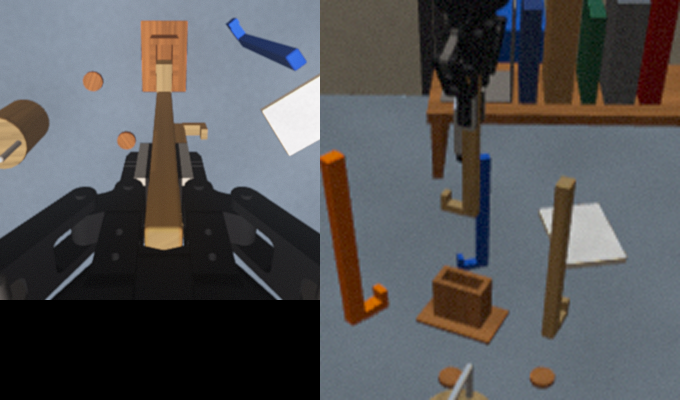

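```bash
python3 - <<'E'
import pickle
from h import *
from rig import env
from scipy.spatial.transform import Rotation as R
q=env.sense();M=R.from_rotvec(q["tool_rot"]).as_matrix();p=np.array(q["ee_pos"])
d=pickle.load(open("a5.pkl","rb"));c=d["wrist"]
print([ (M.T@(plane(c,325,r,.350)-p)*1000).round(1).tolist() for r in(327,338,347)])
col=cv2.cvtColor(c["frame"],cv2.COLOR_RGB2HSV)[:,325]
print([(r,col[r].tolist()) for r in list(range(128,200,3))+list(range(318,354,2))])
for z,r in((.192,160),(.192,170),(.18,190)): print(z,r,(M.T@(plane(c,325,r,z)-p)*1000).round(1))
# expected rows of tip far edge for offsets
for o in(0,3,6,9):print(o,np.round(proj(c,p+M@[(.037+o/1000),0,p[2]-.192])),np.round(proj(c,p+M@[(.009+o/1000),0,p[2]-.350])),np.round(proj(c,p+M@[(-.009+o/1000),0,p[2]-.350])))
c=d["side"];hs=cv2.cvtColor(c["frame"],cv2.COLOR_RGB2HSV)
row=105; print([(u,hs[row,u].tolist()) for u in range(325,346)])
print([ (M.T@(plane(c,u,row,.22)-p)*1000).round(1).tolist() for u in(330,340)], proj(c,p-[0,0,.08]))
E
```

```text
[[7.7, 2.1, -47.9], [2.6, 2.1, -47.9], [-1.7, 2.1, -47.9]]
[(128, [12, 146, 168]), (131, [12, 149, 171]), (134, [11, 148, 143]), (137, [10, 150, 104]), (140, [12, 153, 178]), (143, [13, 151, 179]), (146, [12, 148, 172]), (149, [12, 151, 172]), (152, [12, 153, 173]), (155, [12, 150, 173]), (158, [12, 150, 173]), (161, [15, 124, 109]), (164, [17, 114, 165]), (167, [18, 107, 196]), (170, [18, 103, 198]), (173, [18, 104, 198]), (176, [18, 106, 195]), (179, [18, 104, 197]), (182, [18, 105, 195]), (185, [17, 107, 196]), (188, [17, 105, 197]), (191, [17, 115, 160]), (194, [16, 127, 104]), (197, [15, 125, 104]), (318, [15, 152, 99]), (320, [16, 154, 98]), (322, [15, 146, 101]), (324, [15, 146, 101]), (326, [16, 145, 118]), (328, [18, 139, 162]), (330, [20, 129, 188]), (332, [19, 118, 193]), (334, [18, 115, 191]), (336, [18, 109, 195]), (338, [18, 111, 193]), (340, [18, 112, 195]), (342, [18, 113, 197]), (344, [18, 111, 193]), (346, [18, 113, 192]), (348, [18, 113, 190]), (350, [16, 102, 60]), (352, [135, 26, 20])]
0.192 160 [ 41.5   3.4 110.1]
0.192 170 [ 32.7   3.4 110.1]
0.18 190 [ 11.    3.5 122.1]
0 [321. 165.] [319. 324.] [319. 362.]
3 [321. 162.] [319. 317.] [319. 356.]
6 [321. 158.] [319. 311.] [319. 350.]
9 [321. 155.] [319. 304.] [319. 344.]
[(325, [101, 40, 122]), (326, [105, 46, 121]), (327, [105, 41, 123]), (328, [104, 43, 126]), (329, [105, 48, 128]), (330, [105, 46, 121]), (331, [17, 77, 76]), (332, [17, 134, 74]), (333, [16, 152, 72]), (334, [17, 156, 72]), (335, [17, 154, 73]), (336, [14, 134, 80]), (337, [15, 158, 66]), (338, [16, 139, 64]), (339, [14, 120, 68]), (340, [113, 169, 59]), (341, [112, 215, 64]), (342, [109, 233, 58]), (343, [110, 246, 56]), (344, [108, 189, 62]), (345, [109, 72, 103])]
[[20.0, 11.6, 82.1], [-1.5, 21.4, 82.1]] (np.float64(335.62363815120966), np.float64(108.38665814694538))
```

```bash
python3 -m crank '[{"x":-0.0257,"y":-0.0374,"z":0,"turn":0,"fingers":1},{"x":-0.0515,"y":-0.0748,"z":0,"turn":0,"fingers":1},{"x":-0.0515,"y":-0.0748,"z":0,"turn":0,"fingers":1},{"x":-0.0515,"y":-0.0748,"z":0,"turn":0,"fingers":1},{"x":-0.0515,"y":-0.0748,"z":0,"turn":0,"fingers":1},{"x":-0.0515,"y":-0.0748,"z":0,"turn":0,"fingers":1},{"x":-0.0515,"y":-0.0748,"z":0,"turn":0,"fingers":1},{"x":-0.0515,"y":-0.0748,"z":0,"turn":0,"fingers":1},{"x":-0.0515,"y":-0.0748,"z":0,"turn":0,"fingers":1}]'
python3 -m crank '[{"x":-0.0515,"y":-0.0748,"z":0,"turn":0,"fingers":1},{"x":-0.0257,"y":-0.0374,"z":0,"turn":0,"fingers":1},{"x":0,"y":0,"z":0,"turn":-0.028,"fingers":1},{"x":0,"y":0,"z":0,"turn":-0.028,"fingers":1},{"x":0,"y":0,"z":0,"turn":0,"fingers":1},{"x":0,"y":0,"z":0,"turn":0,"fingers":1}]'
python3 look.py a6 .559 .0195 .230 wrist side top
python3 - <<'E'
import pickle
from h import *
d=pickle.load(open("a6.pkl","rb"))
for n in d:
    c=d[n];pt=np.array(proj(c,(.617,.0005,.132)));e1=np.array(proj(c,(.6264,.029,.132)));r=int(np.linalg.norm(e1-pt)+12)
    x0,y0=(pt-r).astype(int).clip(0);im=c["frame"][y0:y0+2*r,x0:x0+2*r]
    m=cv2.inRange(cv2.cvtColor(im,cv2.COLOR_RGB2HSV),(0,0,115),(179,38,255))
    cs,_=cv2.findContours(m,cv2.RETR_EXTERNAL,cv2.CHAIN_APPROX_NONE)
    print(n,"pred",pt.round(),e1.round())
    for q in sorted(cs,key=cv2.contourArea)[-2:]:
        q=q.reshape(-1,2)+[x0,y0];P=np.array([plane(c,u,v,.136)[:2] for u,v in q]).astype(np.float32);b=cv2.minAreaRect(P)
        print("  n",len(q),"px",q.min(0),q.max(0),np.round(b[0],4),np.round(b[1],4),round(b[2],1))
w=cv2.resize(d["wrist"]["frame"][:,:,::-1],(400,250)); s=cv2.resize(d["side"]["frame"][60:260,220:420,::-1],(400,400),interpolation=cv2.INTER_CUBIC)
o=np.zeros((400,800,3),np.uint8);o[:250,:400]=w;o[:,400:]=s;cv2.imwrite("pics/a6b.png",o)
E
```

```text
time_s: 6.03
ee_pos: [0.5652, -0.0182, 0.2996]
tool_rot: [-3.078, 0.625, 0.007]
wrist_force: [0.8, 0.7, -1.6]
grip_width: 0.0135
finger_force: 58.4
time_s: 6.53
ee_pos: [0.5584, 0.0196, 0.3008]
tool_rot: [3.102, -0.498, -0.003]
wrist_force: [0.2, -1.0, -1.8]
grip_width: 0.0134
finger_force: 58.5
6.68 [0.5589 0.0192 0.3014] yaw -18.24 z [-1.e-03  1.e-04 -1.e+00] 
go units [ 0.0003 -0.001   0.2381] F [-0.5 -0.4 -1.4] j [-0.12  0.14  1.51  0.    1.49  1.77] 0.013147347462290362
wrist pred [321. 128.] [292. 128.]
  n 5 px [338 158] [340 160] [ 0.5818 -0.0076] [0.0015 0.0022] 27.3
  n 375 px [288  88] [357 168] [6.181e-01 6.000e-04] [0.0696 0.0749] 35.7
side pred [330. 213.] [324. 223.]
  n 27 px [311 214] [322 224] [0.6441 0.0209] [0.0323 0.0068] 51.0
  n 79 px [318 201] [336 224] [ 6.29e-01 -4.00e-04] [0.068  0.0298] 72.4
top pred [304. 204.] [291. 200.]
  n 1 px [316 193] [316 193] [ 0.642  -0.0264] [0. 0.] 0.0
  n 83 px [287 179] [327 183] [ 0.6692 -0.0059] [0.0092 0.0904] 0.4
```

```bash
python3 - <<'E'
import pickle
from h import *
c=pickle.load(open("a6.pkl","rb"))["wrist"];hs=cv2.cvtColor(c["frame"],cv2.COLOR_RGB2HSV)
for u in(300,310,340):print(u,[(v,hs[v,u,1],hs[v,u,2]) for v in range(108,150,2)])
for v in (120,124,128,132):print(v,[(u,hs[v,u,1]) for u in list(range(282,300,1))+list(range(342,362,1))])
E
```

```text
300 [(108, np.uint8(104), np.uint8(189)), (110, np.uint8(101), np.uint8(185)), (112, np.uint8(101), np.uint8(185)), (114, np.uint8(101), np.uint8(186)), (116, np.uint8(100), np.uint8(193)), (118, np.uint8(105), np.uint8(184)), (120, np.uint8(103), np.uint8(183)), (122, np.uint8(101), np.uint8(169)), (124, np.uint8(36), np.uint8(178)), (126, np.uint8(20), np.uint8(226)), (128, np.uint8(26), np.uint8(231)), (130, np.uint8(6), np.uint8(202)), (132, np.uint8(85), np.uint8(177)), (134, np.uint8(102), np.uint8(200)), (136, np.uint8(99), np.uint8(190)), (138, np.uint8(106), np.uint8(187)), (140, np.uint8(101), np.uint8(189)), (142, np.uint8(101), np.uint8(194)), (144, np.uint8(104), np.uint8(201)), (146, np.uint8(104), np.uint8(199)), (148, np.uint8(104), np.uint8(191))]
310 [(108, np.uint8(103), np.uint8(188)), (110, np.uint8(103), np.uint8(186)), (112, np.uint8(101), np.uint8(184)), (114, np.uint8(101), np.uint8(189)), (116, np.uint8(104), np.uint8(192)), (118, np.uint8(105), np.uint8(180)), (120, np.uint8(101), np.uint8(175)), (122, np.uint8(106), np.uint8(183)), (124, np.uint8(45), np.u
[... 3753 characters left out ...]
(41)), (287, np.uint8(41)), (288, np.uint8(43)), (289, np.uint8(30)), (290, np.uint8(50)), (291, np.uint8(102)), (292, np.uint8(98)), (293, np.uint8(90)), (294, np.uint8(84)), (295, np.uint8(85)), (296, np.uint8(83)), (297, np.uint8(84)), (298, np.uint8(85)), (299, np.uint8(85)), (342, np.uint8(71)), (343, np.uint8(72)), (344, np.uint8(70)), (345, np.uint8(72)), (346, np.uint8(70)), (347, np.uint8(75)), (348, np.uint8(72)), (349, np.uint8(70)), (350, np.uint8(72)), (351, np.uint8(73)), (352, np.uint8(71)), (353, np.uint8(83)), (354, np.uint8(80)), (355, np.uint8(43)), (356, np.uint8(32)), (357, np.uint8(46)), (358, np.uint8(40)), (359, np.uint8(38)), (360, np.uint8(42)), (361, np.uint8(43))]
```

The bar sits where predicted in the wrist view (row 128, columns 289–355). I'm going down in front of it and then in under it.

```bash
python3 -m crank '[{"x":0,"y":0,"z":0.04,"turn":0,"fingers":1},{"x":0,"y":0,"z":0.06,"turn":0,"fingers":1},{"x":0,"y":0,"z":0.06,"turn":0,"fingers":1},{"x":0,"y":0,"z":0.05,"turn":0,"fingers":1},{"x":0,"y":0,"z":0.028,"turn":0,"fingers":1},{"x":0,"y":0,"z":0,"turn":0,"fingers":1},{"x":0,"y":0,"z":0,"turn":0,"fingers":1}]'
python3 look.py a7 .5980 .0067 .230
python3 -m crank '[{"x":0.015,"y":0,"z":0,"turn":0,"fingers":1},{"x":0.02,"y":0,"z":0,"turn":0,"fingers":1},{"x":0.03,"y":0,"z":0,"turn":0,"fingers":1},{"x":0.03,"y":0,"z":0,"turn":0,"fingers":1},{"x":0.025,"y":0,"z":0,"turn":0,"fingers":1},{"x":0.015,"y":0,"z":0,"turn":0,"fingers":1},{"x":0,"y":0,"z":0,"turn":0,"fingers":1},{"x":0,"y":0,"z":0,"turn":0,"fingers":1}]'
python3 look.py a8 .5980 .0067 .230 side wrist
python3 - <<'E'
import pickle,cv2,numpy as np
d=pickle.load(open("a8.pkl","rb"))
w=cv2.resize(d["wrist"]["frame"][60:360,160:480,::-1],(400,375)); s=cv2.resize(d["side"]["frame"][130:280,260:410,::-1],(400,400),interpolation=cv2.INTER_CUBIC)
o=np.zeros((400,800,3),np.uint8);o[:375,:400]=w;o[:,400:]=s;cv2.imwrite("pics/a8b.png",o)
E
```

```text
time_s: 7.27
ee_pos: [0.5588, 0.0194, 0.23]
tool_rot: [3.102, -0.497, -0.002]
wrist_force: [0.2, -0.4, -1.0]
grip_width: 0.0134
finger_force: 58.4
7.27 [0.5588 0.0194 0.23  ] yaw -18.2 z [-1.3e-03  2.0e-04 -1.0e+00] 
go units [ 0.1373 -0.0007 -0.0003] F [ 0.2 -0.4 -1. ] j [-0.12  0.19  1.6   0.    1.35  1.77] 0.013429678926385994
time_s: 7.93
ee_pos: [0.5977, 0.0067, 0.2303]
tool_rot: [-3.102, 0.497, 0.001]
wrist_force: [0.3, -0.3, -1.1]
grip_width: 0.0131
finger_force: 58.4
8.03 [0.5973 0.007  0.2303] yaw -18.17 z [-8.e-04  2.e-04 -1.e+00] 
go units [0.0026 0.0001 0.0011] F [-0.2 -0.  -0.8] j [-0.13  0.27  1.5   0.    1.37  1.75] 0.013322649763893956
```

View pics/a8b.png

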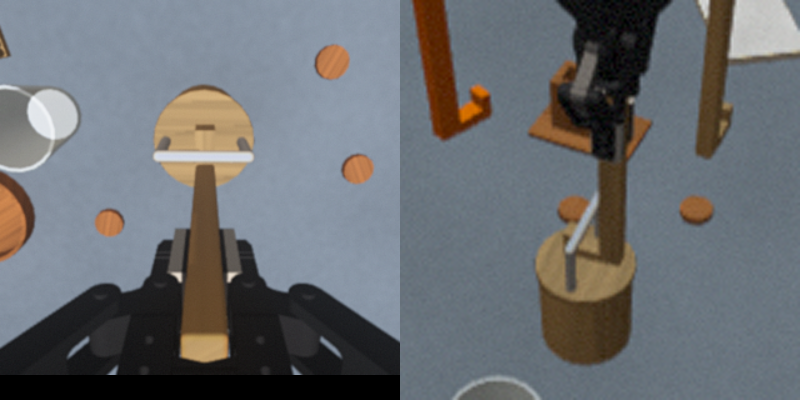

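```bash
python3 -m crank '[{"x":0,"y":0,"z":-0.015,"turn":0,"fingers":1},{"x":0,"y":0,"z":-0.015,"turn":0,"fingers":1},{"x":0,"y":0,"z":-0.012,"turn":0,"fingers":1},{"x":0,"y":0,"z":-0.01,"turn":0,"fingers":1},{"x":0,"y":0,"z":-0.01,"turn":0,"fingers":1},{"x":0,"y":0,"z":-0.01,"turn":0,"fingers":1},{"x":0,"y":0,"z":-0.01,"turn":0,"fingers":1},{"x":0,"y":0,"z":-0.01,"turn":0,"fingers":1},{"x":0,"y":0,"z":-0.01,"turn":0,"fingers":1},{"x":0,"y":0,"z":-0.01,"turn":0,"fingers":1}]'
python3 -m crank '[{"x":0,"y":0,"z":-0.012,"turn":0,"fingers":1},{"x":0,"y":0,"z":-0.015,"turn":0,"fingers":1},{"x":0,"y":0,"z":-0.02,"turn":0,"fingers":1},{"x":0,"y":0,"z":-0.025,"turn":0,"fingers":1},{"x":0,"y":0,"z":-0.025,"turn":0,"fingers":1},{"x":0,"y":0,"z":-0.02,"turn":0,"fingers":1},{"x":0,"y":0,"z":-0.015,"turn":0,"fingers":1},{"x":0,"y":0,"z":-0.01,"turn":0,"fingers":1},{"x":0,"y":0,"z":0,"turn":0,"fingers":1},{"x":0,"y":0,"z":0,"turn":0,"fingers":1}]'
python3 look.py a9 .5980 .0067 .31 side wrist
python3 - <<'E'
import pickle
from h import *
c=pickle.load(open("a9.pkl","rb"))["wrist"];hs=cv2.cvtColor(c["frame"],cv2.COLOR_RGB2HSV)
for u in(295,345):print(u,[(v,int(hs[v,u,1])) for v in range(150,215,3)])
print(proj(c,(.617,.0005,.132)),proj(c,(.617,.0005,.188)),proj(c,(.617,.0005,.19)))
E
```

```text
time_s: 8.87
ee_pos: [0.5974, 0.0069, 0.2642]
tool_rot: [-3.102, 0.496, 0.001]
wrist_force: [0.1, -0.4, -2.5]
grip_width: 0.0133
finger_force: 58.4
time_s: 9.7
ee_pos: [0.5976, 0.0069, 0.3069]
tool_rot: [-3.102, 0.496, -0.0]
wrist_force: [0.3, -0.2, -2.2]
grip_width: 0.0135
finger_force: 58.4
9.8 [0.5973 0.0069 0.3062] yaw -18.17 z [-1.1e-03  1.0e-04 -1.0e+00] 
go units [ 0.0025 -0.0001 -0.0126] F [ 0.4  0.5 -4. ] j [-0.13  0.22  1.41 -0.    1.52  1.75] 0.013469739563053088
295 [(150, 101), (153, 103), (156, 105), (159, 103), (162, 104), (165, 83), (168, 26), (171, 31), (174, 39), (177, 2), (180, 24), (183, 36), (186, 103), (189, 105), (192, 18), (195, 43), (198, 38), (201, 42), (204, 42), (207, 42), (210, 42), (213, 38)]
345 [(150, 102), (153, 103), (156, 105), (159, 102), (162, 104), (165, 105), (168, 106), (171, 106), (174, 106), (177, 7), (180, 25), (183, 14), (186, 108), (189, 100), (192, 104), (195, 104), (198, 34), (201, 39), (204, 39), (207, 41), (210, 40), (213, 41)]
(np.float64(321.6637455439798), np.float64(166.6073249661079)) (np.float64(321.4170948379328), np.float64(179.29261482183264)) (np.float64(321.4063315479059), np.float64(179.8461727498842))
```

```bash
python3 -m crank '[{"x":-0.0048,"y":-0.0116,"z":0,"turn":0,"fingers":1},{"x":-0.0096,"y":-0.0231,"z":0,"turn":0,"fingers":1},{"x":-0.0144,"y":-0.0347,"z":0,"turn":0,"fingers":1},{"x":-0.0192,"y":-0.0462,"z":0,"turn":0,"fingers":1},{"x":-0.024,"y":-0.0578,"z":0,"turn":0,"fingers":1},{"x":-0.024,"y":-0.0578,"z":0,"turn":0,"fingers":1},{"x":-0.024,"y":-0.0578,"z":0,"turn":0,"fingers":1},{"x":-0.024,"y":-0.0578,"z":0,"turn":0,"fingers":1},{"x":-0.024,"y":-0.0578,"z":0,"turn":0,"fingers":1},{"x":-0.024,"y":-0.0578,"z":0,"turn":0,"fingers":1}]'
python3 -m crank '[{"x":-0.024,"y":-0.0578,"z":0,"turn":0,"fingers":1},{"x":-0.024,"y":-0.0578,"z":0,"turn":0,"fingers":1},{"x":-0.024,"y":-0.0578,"z":0,"turn":0,"fingers":1},{"x":-0.024,"y":-0.0578,"z":0,"turn":0,"fingers":1},{"x":-0.0192,"y":-0.0462,"z":0,"turn":0,"fingers":1},{"x":-0.0144,"y":-0.0347,"z":0,"turn":0,"fingers":1},{"x":-0.0096,"y":-0.0231,"z":0,"turn":0,"fingers":1},{"x":-0.0048,"y":-0.0116,"z":0,"turn":0,"fingers":1},{"x":0,"y":0,"z":0,"turn":0,"fingers":1},{"x":0,"y":0,"z":0,"turn":0,"fingers":1}]'
python3 look.py b1 .5773 .2689 .19 wrist side top
python3 - <<'E'
import pickle
from h import *
d=pickle.load(open("b1.pkl","rb"))
W=(5,85,60),(14,255,255)
for n in("side","wrist","top"):
    c=d[n];pr=proj(c,(.597,.2625,.022));hs=cv2.cvtColor(c["frame"],cv2.COLOR_RGB2HSV)
    m=cv2.inRange(hs,*W);x0,y0=int(pr[0]),int(pr[1]);k=np.zeros_like(m);r={"side":50,"wrist":110,"top":32}[n];cv2.circle(k,(x0,y0),r,255,-1)
    pts=cv2.findNonZero(m&k)
    if pts is None: continue
    h=cv2.convexHull(pts).reshape(-1,2);P=np.array([plane(c,u,v,.022)[:2] for u,v in h]).astype(np.float32)
    ctr,rad=cv2.minEnclosingCircle(P);print(n,"pred",np.round(pr),len(pts),"rest circ",np.round(ctr,4),round(rad,4))
    m2=cv2.inRange(hs,(15,60,60),(24,135,255)); k[:]=0;pc=proj(c,(.597,.2625,.145));cv2.circle(k,(int(pc[0]),int(pc[1])),{"side":45,"wrist":75,"top":30}[n],255,-1)
    cs,_=cv2.findContours(m2&k,cv2.RETR_EXTERNAL,cv2.CHAIN_APPROX_NONE);q=max(cs,key=cv2.contourArea).reshape(-1,2);print("  cap px",q.min(0),q.max(0),"pred",np.round(pc))
w=cv2.resize(d["wrist"]["frame"][60:360,160:480,::-1],(400,375)); s=cv2.resize(d["side"]["frame"][200:400,220:420,::-1],(400,400))
o=np.zeros((400,800,3),np.uint8);o[:375,:400]=w;o[:,400:]=s;cv2.imwrite("pics/b1b.png",o)
E
```

```text
time_s: 10.63
ee_pos: [0.5855, 0.1588, 0.3067]
tool_rot: [-3.102, 0.495, 0.001]
wrist_force: [0.4, 0.4, -1.9]
grip_width: 0.0132
finger_force: 58.4
time_s: 11.47
ee_pos: [0.5776, 0.2685, 0.3067]
tool_rot: [3.101, -0.497, 0.0]
wrist_force: [0.3, -0.8, -3.0]
grip_width: 0.0136
finger_force: 58.4
11.62 [0.5778 0.268  0.3068] yaw -18.25 z [ 0.e+00 -3.e-04 -1.e+00] 
go units [-0.0024 -0.0023  0.3894] F [-0.4 -0.6 -1.4] j [ 0.3   0.3   1.3  -0.    1.54  2.19] 0.013189878871585162
side pred [335. 369.] 2228 rest circ [0.6009 0.2443] 0.0747
  cap px [308 307] [360 365] pred [335. 336.]
wrist pred [322. 152.] 2112 rest circ [0.5247 0.2502] 0.128
  cap px [287 130] [360 175] pred [321. 170.]
top pred [200. 216.] 777 rest circ [0.5939 0.2613] 0.054
  cap px [170 196] [205 231] pred [185. 212.]
```

```bash
python3 -m crank '[{"x":0,"y":0,"z":0.02,"turn":0,"fingers":1},{"x":0,"y":0,"z":0.04,"turn":0,"fingers":1},{"x":0,"y":0,"z":0.05,"turn":0,"fingers":1},{"x":0,"y":0,"z":0.06,"turn":0,"fingers":1},{"x":0,"y":0,"z":0.06,"turn":0,"fingers":1},{"x":0,"y":0,"z":0.05,"turn":0,"fingers":1},{"x":0,"y":0,"z":0.04,"turn":0,"fingers":1},{"x":0,"y":0,"z":0.026,"turn":0,"fingers":1},{"x":0,"y":0,"z":0.01,"turn":0,"fingers":1},{"x":0,"y":0,"z":0,"turn":0,"fingers":1}]'
python3 look.py b2 .5773 .2689 .184 wrist side top
python3 - <<'E'
import pickle,cv2,numpy as np
d=pickle.load(open("b2.pkl","rb"))
w=cv2.resize(d["wrist"]["frame"][60:360,160:480,::-1],(400,375)); s=cv2.resize(d["side"]["frame"][240:400,255:415,::-1],(400,400),interpolation=cv2.INTER_CUBIC)
o=np.zeros((400,800,3),np.uint8);o[:375,:400]=w;o[:,400:]=s;cv2.imwrite("pics/b2b.png",o)
E
```

```text
time_s: 12.45
ee_pos: [0.5771, 0.2687, 0.1989]
tool_rot: [3.101, -0.496, -0.002]
wrist_force: [0.5, -0.1, -2.5]
grip_width: 0.0132
finger_force: 58.4
12.6 [0.5783 0.2692 0.2013] yaw -18.17 z [ 2.3e-03  7.0e-04 -1.0e+00] 
go units [-0.0031  0.0021  0.0577] F [-0.6  0.5 -1.1] j [0.3  0.37 1.43 0.   1.34 2.19] 0.013143635399577464
```

View pics/b2b.png

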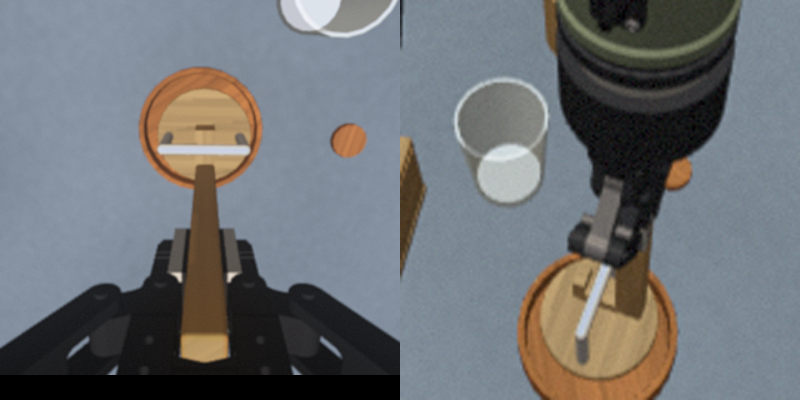

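```bash
python3 -m crank '[{"x":0,"y":0,"z":0.008,"turn":0,"fingers":1},{"x":0,"y":0,"z":0.007,"turn":0,"fingers":1},{"x":0,"y":0,"z":0.006,"turn":0,"fingers":1},{"x":0,"y":0,"z":0.006,"turn":0,"fingers":1},{"x":0,"y":0,"z":0.006,"turn":0,"fingers":1},{"x":0,"y":0,"z":0.006,"turn":0,"fingers":1},{"x":0,"y":0,"z":0.008,"turn":0,"fingers":1},{"x":0,"y":0,"z":0.01,"turn":0,"fingers":1},{"x":0,"y":0,"z":0.01,"turn":0,"fingers":1},{"x":0,"y":0,"z":0.01,"turn":0,"fingers":1}]'
python3 -m crank '[{"x":0,"y":0,"z":0.01,"turn":0,"fingers":1},{"x":0,"y":0,"z":0.01,"turn":0,"fingers":1},{"x":0,"y":0,"z":0.007,"turn":0,"fingers":1},{"x":0,"y":0,"z":0,"turn":0,"fingers":1},{"x":0,"y":0,"z":0,"turn":0,"fingers":1}]'
python3 look.py b3 .5773 .2689 .170 wrist
python3 - <<'E'
import pickle
from h import *
c=pickle.load(open("b3.pkl","rb"))["wrist"];hs=cv2.cvtColor(c["frame"],cv2.COLOR_RGB2HSV)
for u in(300,345):print(u,[(v,int(hs[v,u,1]),int(hs[v,u,2])) for v in range(125,195,3)])
for z in(.072,.076):print(z,proj(c,(.597,.2625,z)))
E
```

```text
time_s: 13.43
ee_pos: [0.5776, 0.269, 0.1766]
tool_rot: [-3.102, 0.496, -0.0]
wrist_force: [-0.0, -0.0, -1.7]
grip_width: 0.0131
finger_force: 58.4
time_s: 13.85
ee_pos: [0.5774, 0.2689, 0.1686]
tool_rot: [3.102, -0.496, -0.001]
wrist_force: [0.8, 0.1, -1.4]
grip_width: 0.0131
finger_force: 58.4
13.9 [0.5776 0.269  0.1688] yaw -18.17 z [ 1.e-04  0.e+00 -1.e+00] 
go units [-0.0008  0.0006 -0.0041] F [ 0.4  0.1 -0.9] j [0.3  0.41 1.46 0.   1.28 2.19] 0.013053384235419206
300 [(125, 154, 142), (128, 151, 164), (131, 153, 178), (134, 153, 178), (137, 152, 166), (140, 120, 177), (143, 104, 184), (146, 105, 179), (149, 105, 190), (152, 105, 189), (155, 105, 187), (158, 106, 182), (161, 109, 182), (164, 109, 188), (167, 106, 173), (170, 106, 182), (173, 107, 183), (176, 106, 182), (179, 108, 193), (182, 36, 186), (185, 23, 225), (188, 15, 219), (191, 89, 174), (194, 106, 195)]
345 [(125, 158, 170), (128, 157, 167), (131, 153, 187), (134, 153, 197), (137, 157, 188), (140, 114, 185), (143, 106, 178), (146, 108, 180), (149, 103, 190), (152, 107, 190), (155, 106, 190), (158, 108, 181), (161, 107, 183), (164, 105, 175), (167, 106, 173), (170, 105, 184), (173, 103, 188), (176, 110, 185), (179, 109, 192), (182, 45, 174), (185, 21, 222), (188, 23, 224), (191, 76, 182), (194, 106, 187)]
0.072 (np.float64(321.33157285211075), np.float64(185.92137162702613))
0.076 (np.float64(321.30698546043834), np.float64(187.24973056821722))
```

```bash
python3 -m crank '[{"x":-0.01,"y":0,"z":0,"turn":0,"fingers":1},{"x":-0.02,"y":0,"z":0,"turn":0,"fingers":1},{"x":-0.03,"y":0,"z":0,"turn":0,"fingers":1},{"x":-0.03,"y":0,"z":0,"turn":0,"fingers":1},{"x":-0.03,"y":0,"z":0,"turn":0,"fingers":1},{"x":-0.03,"y":0,"z":0,"turn":0,"fingers":1},{"x":-0.03,"y":0,"z":0,"turn":0,"fingers":1},{"x":-0.02,"y":0,"z":0,"turn":0,"fingers":1},{"x":0,"y":0,"z":0,"turn":0,"fingers":1}]'
python3 -m crank '[{"x":0,"y":0,"z":-0.03,"turn":0,"fingers":1},{"x":0,"y":0,"z":-0.07,"turn":0,"fingers":1},{"x":0,"y":0,"z":-0.09,"turn":0,"fingers":1},{"x":0,"y":0,"z":-0.09,"turn":0,"fingers":1},{"x":0,"y":0,"z":-0.09,"turn":0,"fingers":1},{"x":0,"y":0,"z":-0.07,"turn":0,"fingers":1},{"x":0,"y":0,"z":-0.03,"turn":0,"fingers":1},{"x":0,"y":0,"z":0,"turn":0.028,"fingers":1},{"x":0,"y":0,"z":0,"turn":0.028,"fingers":1},{"x":0,"y":0,"z":0,"turn":0,"fingers":1}]'
python3 look.py b4 .6139 -.2476 .302 side wrist
python3 - <<'E'
import pickle
from h import *
d=pickle.load(open("b4.pkl","rb"))
c=d["side"];hs=cv2.cvtColor(c["frame"],cv2.COLOR_RGB2HSV);m=cv2.inRange(hs,(15,60,60),(24,135,255))
k=np.zeros_like(m);p=proj(c,(.597,.2625,.028));cv2.circle(k,(int(p[0]),int(p[1])),34,255,-1)
h=cv2.convexHull(cv2.findNonZero(m&k)).reshape(-1,2);P=np.array([plane(c,u,v,.028)[:2] for u,v in h]).astype(np.float32);print(cv2.minEnclosingCircle(P),cv2.minAreaRect(P))
E
```

```text
time_s: 14.65
ee_pos: [0.5189, 0.2883, 0.1688]
tool_rot: [3.102, -0.494, -0.001]
wrist_force: [0.4, -0.1, -1.5]
grip_width: 0.0132
finger_force: 58.4
time_s: 15.48
ee_pos: [0.5207, 0.2874, 0.3097]
tool_rot: [3.078, -0.628, 0.0]
wrist_force: [0.0, 0.5, -2.3]
grip_width: 0.0132
finger_force: 58.5
15.58 [0.5204 0.2874 0.3092] yaw -22.94 z [-1.e-03 -4.e-04 -1.e+00] 
go units [0.9821 1.5208 0.0244] F [ 0.3 -0.5 -1.2] j [ 0.36  0.21  1.41 -0.    1.52  2.33] 0.013545533898229501
((0.6035928726196289, 0.26065126061439514), 0.04560760408639908) ((0.6003180742263794, 0.2607135474681854), (0.07928764075040817, 0.08588025718927383), 35.45712661743164)
```

```bash
python3 -m crank '[{"x":0.0166,"y":0.0256,"z":0,"turn":0,"fingers":1},{"x":0.0331,"y":0.0512,"z":0,"turn":0,"fingers":1},{"x":0.0552,"y":0.0854,"z":0,"turn":0,"fingers":1},{"x":0.0552,"y":0.0854,"z":0,"turn":0,"fingers":1},{"x":0.0552,"y":0.0854,"z":0,"turn":0,"fingers":1},{"x":0.0552,"y":0.0854,"z":0,"turn":0,"fingers":1},{"x":0.0552,"y":0.0854,"z":0,"turn":0,"fingers":1},{"x":0.0552,"y":0.0854,"z":0,"turn":0,"fingers":1},{"x":0.0552,"y":0.0854,"z":0,"turn":0,"fingers":1},{"x":0.0552,"y":0.0854,"z":0,"turn":0,"fingers":1}]'
python3 -m crank '[{"x":0.0552,"y":0.0854,"z":0,"turn":0,"fingers":1},{"x":0.0552,"y":0.0854,"z":0,"turn":0,"fingers":1},{"x":0.0552,"y":0.0854,"z":0,"turn":0,"fingers":1},{"x":0.0552,"y":0.0854,"z":0,"turn":0,"fingers":1},{"x":0.0552,"y":0.0854,"z":0,"turn":0,"fingers":1},{"x":0.0552,"y":0.0854,"z":0,"turn":0,"fingers":1},{"x":0.0552,"y":0.0854,"z":0,"turn":0,"fingers":1},{"x":0.0552,"y":0.0854,"z":0,"turn":0,"fingers":1},{"x":0.0331,"y":0.0512,"z":0,"turn":0,"fingers":1},{"x":0.0166,"y":0.0256,"z":0,"turn":0,"fingers":1}]'
python3 -m crank '[{"x":0,"y":0,"z":0,"turn":0,"fingers":1},{"x":0,"y":0,"z":0,"turn":0,"fingers":1}]'
python3 look.py b5 .6139 -.2476 .302 wrist side
python3 look.py b5x .6139 -.2476 .302
python3 - <<'E'
import pickle
from h import *
a=pickle.load(open("a5.pkl","rb"))["wrist"]["frame"];c=pickle.load(open("b5.pkl","rb"))["wrist"]["frame"]
for n,im in(("a5",a),("b5",c)):
    hs=cv2.cvtColor(im,cv2.COLOR_RGB2HSV)
    print(n,"col325",[(v,int(hs[v,325,0]),int(hs[v,325,2])) for v in list(range(155,168,2))+list(range(186,198,2))],"row180",[(u,int(hs[180,u,0])) for u in range(310,342,2)])
E
```

```text
time_s: 16.42
ee_pos: [0.5669, 0.018, 0.3095]
tool_rot: [3.078, -0.626, -0.001]
wrist_force: [0.3, 0.1, -1.4]
grip_width: 0.0134
finger_force: 58.6
time_s: 17.25
ee_pos: [0.6131, -0.2509, 0.3088]
tool_rot: [3.077, -0.63, -0.002]
wrist_force: [0.0, -0.6, -2.0]
grip_width: 0.0134
finger_force: 58.5
time_s: 17.42
ee_pos: [0.6134, -0.2471, 0.3092]
tool_rot: [-3.077, 0.626, 0.002]
wrist_force: [-0.0, 0.5, -0.0]
grip_width: 0.0132
finger_force: 58.5
17.52 [ 0.6137 -0.2459  0.3097] yaw -22.9 z [-4.e-04  8.e-04 -1.e+00] 
go units [0.003  0.005  0.0258] F [-0.3 -0.5 -0.5] j [-0.51  0.35  1.23  0.    1.56  1.46] 0.01296812620904229
17.52 [ 0.6137 -0.2459  0.3097] yaw -22.9 z [-4.e-04  8.e-04 -1.e+00] 
go units [0.003  0.005  0.0258] F [-0.3 -0.5 -0.5] j [-0.51  0.35  1.23  0.    1.56  1.46] 0.01296812620904229
a5 col325 [(155, 12, 173), (157, 12, 174), (159, 13, 151), (161, 15, 109), (163, 14, 120), (165, 17, 193), (167, 18, 196), (186, 17, 197), (188, 17, 197), (190, 18, 198), (192, 15, 114), (194, 16, 104), (196, 15, 104)] row180 [(310, 13), (312, 12), (314, 13), (316, 14), (318, 18), (320, 18), (322, 18), (324, 17), (326, 17), (328, 18), (330, 18), (332, 12), (334, 12), (336, 13), (338, 12), (340, 12)]
b5 col325 [(155, 12, 175), (157, 12, 176), (159, 12, 151), (161, 16, 107), (163, 15, 118), (165, 17, 198), (167, 17, 197), (186, 18, 198), (188, 17, 198), (190, 18, 195), (192, 15, 112), (194, 15, 104), (196, 14, 105)] row180 [(310, 13), (312, 12), (314, 13), (316, 15), (318, 18), (320, 18), (322, 18), (324, 17), (326, 18), (328, 17), (330, 18), (332, 13), (334, 13), (336, 13), (338, 13), (340, 12)]
```

```bash
python3 -m crank '[{"x":0.002,"y":0.004,"z":0.03,"turn":0,"fingers":1},{"x":0,"y":0,"z":0.06,"turn":0,"fingers":1},{"x":0,"y":0,"z":0.07,"turn":0,"fingers":1},{"x":0,"y":0,"z":0.06,"turn":0,"fingers":1},{"x":0,"y":0,"z":0.05,"turn":0,"fingers":1},{"x":0,"y":0,"z":0.03,"turn":0,"fingers":1},{"x":0,"y":0,"z":0,"turn":0,"fingers":1},{"x":0,"y":0,"z":0,"turn":0,"fingers":1}]'
python3 look.py b6 .6139 -.2476 .142
python3 -m crank '[{"x":0,"y":0,"z":0,"turn":0,"fingers":1}]'
python3 look.py b6 .6139 -.2476 .142
```

```text
time_s: 18.18
ee_pos: [0.6138, -0.2478, 0.2194]
tool_rot: [-3.079, 0.624, 0.001]
wrist_force: [1.2, -0.0, -0.1]
grip_width: 0.0134
finger_force: 58.5
18.18 [ 0.6138 -0.2478  0.2194] yaw -22.93 z [-9.e-04  6.e-04 -1.e+00] 
go units [ 0.0005 -0.0007  0.2579] F [ 1.2 -0.  -0.1] j [-0.51  0.41  1.34  0.    1.39  1.46] 0.013398046854158364
time_s: 18.27
ee_pos: [0.6146, -0.2485, 0.2211]
tool_rot: [3.078, -0.625, 0.003]
wrist_force: [-0.9, -0.3, -1.4]
grip_width: 0.0132
finger_force: 58.5
18.27 [ 0.6146 -0.2485  0.2211] yaw -22.95 z [ 0.002  -0.0011 -1.    ] 
go units [-0.0041 -0.002   0.2638] F [-0.9 -0.3 -1.4] j [-0.51  0.41  1.34  0.    1.39  1.46] 0.013244038006634644
```

```bash
python3 -m crank '[{"x":0,"y":0,"z":0.02,"turn":0,"fingers":1},{"x":0,"y":0,"z":0.02,"turn":0,"fingers":1},{"x":0,"y":0,"z":0.02,"turn":0,"fingers":1},{"x":0,"y":0,"z":0.02,"turn":0,"fingers":1},{"x":0,"y":0,"z":0.02,"turn":0,"fingers":1},{"x":0,"y":0,"z":0,"turn":0,"fingers":1}]'
```

```text
time_s: 18.77
ee_pos: [0.6128, -0.248, 0.1874]
tool_rot: [-3.077, 0.626, 0.006]
wrist_force: [0.1, 0.0, -0.7]
grip_width: 0.0133
finger_force: 58.5
```

```bash
python3 -m crank '[{"x":0,"y":0,"z":0.025,"turn":0,"fingers":1},{"x":0,"y":0,"z":0.03,"turn":0,"fingers":1},{"x":0,"y":0,"z":0.03,"turn":0,"fingers":1},{"x":0,"y":0,"z":0.03,"turn":0,"fingers":1},{"x":0,"y":0,"z":0.02,"turn":0,"fingers":1},{"x":0,"y":0,"z":0.015,"turn":0,"fingers":1},{"x":0,"y":0,"z":0.005,"turn":0,"fingers":1},{"x":0,"y":0,"z":0,"turn":0,"fingers":1},{"x":0,"y":0,"z":0,"turn":0,"fingers":1}]'
python3 look.py b7 .6139 -.2476 .141
```

```text
time_s: 19.52
ee_pos: [0.6141, -0.2487, 0.1436]
tool_rot: [3.078, -0.626, 0.001]
wrist_force: [-0.7, -0.1, -0.7]
grip_width: 0.0133
finger_force: 58.5
19.52 [ 0.6141 -0.2487  0.1436] yaw -22.99 z [ 5.e-04 -3.e-04 -1.e+00] 
go units [-0.0022 -0.0032  0.0085] F [-0.7 -0.1 -0.7] j [-0.52  0.48  1.4  -0.    1.26  1.46] 0.013255092491287222
```

Down the last 2 mm, then release and retreat upward.

```bash
python3 -m crank '[{"x":0,"y":0,"z":0.004,"turn":0,"fingers":1},{"x":0,"y":0,"z":0.004,"turn":0,"fingers":1},{"x":0,"y":0,"z":0,"turn":0,"fingers":1},{"x":0,"y":0,"z":0,"turn":0,"fingers":0.75},{"x":0,"y":0,"z":0,"turn":0,"fingers":0.6},{"x":0,"y":0,"z":0,"turn":0,"fingers":0.3},{"x":0,"y":0,"z":0,"turn":0,"fingers":0},{"x":0,"y":0,"z":0,"turn":0,"fingers":0},{"x":0,"y":0,"z":0,"turn":0,"fingers":0},{"x":0,"y":0,"z":0,"turn":0,"fingers":0}]'
python3 -m crank '[{"x":0,"y":0,"z":0,"turn":0,"fingers":0},{"x":0,"y":0,"z":-0.03,"turn":0,"fingers":0},{"x":0,"y":0,"z":-0.07,"turn":0,"fingers":0},{"x":0,"y":0,"z":-0.08,"turn":0,"fingers":0},{"x":0,"y":0,"z":-0.08,"turn":0,"fingers":0},{"x":0,"y":0,"z":-0.08,"turn":0,"fingers":0},{"x":0,"y":0,"z":-0.08,"turn":0,"fingers":0},{"x":0,"y":0,"z":-0.08,"turn":0,"fingers":0},{"x":0,"y":0,"z":-0.08,"turn":0,"fingers":0},{"x":0,"y":0,"z":0,"turn":0,"fingers":0}]'
python3 look.py b8 .6139 -.2476 .141 side top wrist
python3 - <<'E'
import pickle
from h import *
d=pickle.load(open("b8.pkl","rb"));e=pickle.load(open("c0.pkl","rb"))
for n in("side",):
    A,B=e[n]["frame"].astype(int),d[n]["frame"].astype(int);m=((abs(A-B).max(2)>45)*255).astype(np.uint8)
    k,l,st,ce=cv2.connectedComponentsWithStats(cv2.morphologyEx(m,cv2.MORPH_OPEN,np.ones((2,2))))
    print(n,[(s.tolist()) for s in st[1:] if s[4]>12])
c=d["side"];s=cv2.cvtColor(c["frame"],cv2.COLOR_RGB2HSV);mm=cv2.inRange(s,(14,60,40),(24,255,255))[115:170,325:345]
ys,xs=np.nonzero(mm);print("shank px",xs.min()+325,xs.max()+325,ys.min()+115,"pred top",proj(c,(.613,-.248,.188)))
E
```

```text
time_s: 20.35
ee_pos: [0.6139, -0.2486, 0.1409]
tool_rot: [3.079, -0.626, 0.0]
wrist_force: [-0.7, -0.4, -0.3]
grip_width: 0.0855
finger_force: 0.0
time_s: 21.18
ee_pos: [0.6163, -0.2499, 0.3231]
tool_rot: [3.075, -0.625, 0.019]
wrist_force: [0.2, -0.1, 1.4]
grip_width: 0.0853
finger_force: 0.0
21.33 [ 0.6138 -0.2485  0.3152] yaw -22.99 z [ 4.e-04 -2.e-04 -1.e+00] 
go units [-0.0012 -0.0029  0.5805] F [-0.1 -0.8 -0.1] j [-0.52  0.35  1.22  0.    1.57  1.46] 0.08532936197989434
side [[316, 0, 41, 78, 1750], [482, 0, 44, 57, 1410], [339, 46, 11, 15, 106], [586, 69, 54, 9, 372], [555, 98, 85, 113, 6311], [315, 206, 31, 34, 453], [326, 340, 18, 38, 204], [327, 379, 5, 9, 43]]
shank px 325 344 120 pred top (np.float64(335.85338370378247), np.float64(120.95512087702382))
```

```bash
python3 -c "
from rig import env
print(env.finish_job())"
```

```text
the job is handed in; nothing more can be done
None
```

The cap was hooked off by its bail and set down flat inside the rest, and the lifter is back in its stand hook end down. A before-and-after side-view comparison showed no change to the canister body, cup or discs, and I handed the job in at about 21 s; no verdict came back.

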